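Snap the pour cap onto the storage tub

TASK

Pick up the small deep snap cap from the table and press it straight down onto the pour spout of the white storage tub until it clicks; do not stop at the click but press on until the cap sits fully home on its collar. Finish while still holding the cap down: at the end the gripper stays on the cap and keeps pressing it firmly, with nothing let go. Leave the wide lid, the jar and the bottle alone, and do not tip or shove the tub.

Things in the scene. Friction and masses are not known exactly. Their poses are not given: they have to be found in the camera images.
- cap: Snap cap: white plastic cup, closed flat top, standing mouth down on the table; 43 mm diameter, 30 mm high, 25 g, ribbed side. Origin: centre of its open lower rim; z up through its top. Round: its yaw does not matter. Inside: mouth 36.6 mm wide, narrowing to a 30 mm throat 5 to 7 mm above the rim, then a 37 mm bore with its roof at 26 mm.
- tub: White round storage tub, full, about 1.4 kg, loose on the table; 104 mm diameter, its lid 110 mm diameter with the top face 122 mm above the table. Origin: centre of its underside, z up. A round collar (45 mm diameter, 15 mm high) in the middle of the lid carries the upright pour spout.
- collar: The collar in the middle of the tub's lid, part of the tub: a rigid disc 45 mm in diameter and 15 mm high that the cap's rim rests on when home. Origin: centre of its underside, on the lid's top face; z up.
- spout_seat (a point): Centre of the collar's top face at the foot of the pour spout, 137 mm above the table; z up. The cap is home when its origin is here. Pushing the cap down takes a force that rises from about 13 mm above home to a peak of about 11 N (9 to 15) some 10 to 12 mm above home, then drops suddenly below zero (the click; the bumps pull the cap on), until the rim meets the rigid collar.
- spout_tip (a point): Centre of the spout's top, 24 mm above the collar, with a dark pour hole. The spout is an upright round stud, 28 mm diameter, bevelled at the top, with four sprung round snap bumps that stick out to 35 mm across, 12.5 mm above the collar.
- spare_lid: Wide flat jar lid, white plastic, 64 mm diameter, 16 mm high, lying on the table; not to be used. Origin: centre of its underside.
- jar: Closed clear jar with a white lid, 92 mm diameter, 140 mm high, standing on the table. To be left alone. Origin: centre of its underside.
- bottle: Closed amber sauce bottle, 58 mm diameter, 170 mm high, standing on the table. To be left alone. Origin: centre of its underside.
Mind the look-alikes: they are no part of the job. Leave any purple or turquoise look-alike of the tub alone.

How it is judged:
By the outcome, as a careful person would: the job done as asked, in the order asked, and still so for the second after the job is handed in, while the arm keeps its last pose, push and grip.
It also fails if it takes over 51 s, if anything falls off the work surface, if the arm or the gripper's body presses on something with over 40 N, if the wrist force passes 120 N, or if a joint passes its speed limit or range.

ROBOT

A 7-joint arm with a two-finger parallel gripper is mounted at the origin on the work surface. World frame = base frame: x ahead of the robot, y to its left, z up, the work surface at z = 0. Lengths are in m, angles in rad, forces in N, time in s.
With the tool pointing down it reaches from about 0.4 to 0.85 m from the base axis. Payload 6.9 kg.
Tool frame: the origin (TCP) lies midway between the tips of the shut fingers; the grasp point (between the pads) lies behind it (ctrl.pinch_z is the z of the grasp point in the tool frame, in m); z points along the fingers, y is the line along which they close (so a half turn about z gives the same grasp; the last joint's range is limited). The gripper opens to 85 mm and grips with 20 to 120 N. Pads are 22 mm wide; open, the fingers measure 114 mm over their backs; the gripper's body (76 mm by 85 mm) begins 54 mm behind the grasp point. The pads swing forward as they close: fully open they stand 13 mm farther back than shut.
Start: joints at [-1.153, 0.507, -0.238, 1.5, 0.126, 1.149, -0.155], TCP at [0.192, 0.595, 0.231] pointing down, gripper open.
Joint ranges: [-3.08, 3.08], [-0.24, 2.05], [-1.43, 1.35], [0, 2.5], [-1.52, 4.66], [0.17, 1.96], [-2.89, 2.89]. Speed limits (rad/s): [2.39, 2.39, 3.14, 3.14, 3.14, 3.14, 3.14].

INTERFACE

Orientations are given as a unit quaternion [w, x, y, z].
In Python, from station import ctrl, get_state, vision, ticket, models gives the robot as it stands. Calls block until the motion is done:
- ctrl.movep(position, orientation): joint-space move of the TCP to a pose.
- ctrl.movel(position, frame=None, max_speed=0.15): straight line of the TCP; frame=None keeps the orientation; max_speed is the mean speed in m/s.
- ctrl.set_joints(angles): joint-space move.
- ctrl.ungrasp() and ctrl.close_gripper(force=None): open the fingers fully, or close them until they stop; force is the grip in N (None keeps the last).
- ctrl.pause(seconds).
- ctrl.ik(position, orientation): joint angles nearest the present ones, or None.
- get_state(): the state.
- vision.grab_frame(name): name is "scene" or "top" or "wrist"; returns (picture, depth): 400x640x3 uint8, blue, green, red; 400x640 float32, m along the optical axis (not along the pixel's ray), 0 where there is no reading.
- vision.camera_info(name): a dict with "mtx" (3x3 intrinsics, pixels), "R" (3x3) and "t" (3): a world point X has camera coordinates R X + t; the wrist camera has in their place "hand_eye" (4x4, takes a point from camera to tool coordinates, whose origin is the TCP and whose axes are the flange's). Camera axes: x right, y down, z forward; pixel columns grow to the right and rows downward; lengths in m; the calibration is good to about 2 mm. A picture is of the moment at which its call begins: read the wrist's pose just before it. camera_info takes no time and is no camera call.
A pose or a line that the arm cannot do raises ctrl.Unreachable and nothing moves.
- ticket.close_job(): hands the job in; it is judged then, once.
Trained networks look in the newest picture that a camera, given by its name, has taken for a name from the list of things; names that differ only in an ending like _2 or _b are one class to them, and where a whole thing is asked for, a point or a joint stands for the part that bears it (a point fixed in the world has none). Each returns a list of dicts, best first, with "p" (0 to 1); they miss things now and then, are a little off and sometimes report something else, mostly with a low value. They report only what shows in the picture. A call takes as long as a camera call. They do not tell look-alikes from the thing itself.
- models.recognise(camera, target): "point" ([column, row] in pixels, amid what is visible of it).
- models.masks_of(camera, target): "mask" (400x640 bool, what is visible of it) and "point" ([column, row] in pixels, amid what is visible of it).
The state is a dict: "time": time; "qpos": joint angles; "qd": joint speeds; "tau": joint torques, N m; "tcp_pos": TCP position; "eef_rot": TCP orientation; "contact_force": force on the tool from outside, world axes, zero at the start; "wrist_torque": the same for the moment, N m; "width": finger opening in m; "gripper_force": force on a finger pad.
Only numpy, scipy, OpenCV 4.12 (cv2) and the standard library are available. Lean on these libraries where they do the work, as an engineer would, in place of code of your own. Each camera call takes 0.05 s, during which the arm holds its last target. There are 200 camera calls.

## Working session

There is one attempt and no reset: what is moved stays moved. The work goes in short steps, each a Python script; the robot and the scene stay as the last script left them, time stands still between calls to the robot, and variables do not carry over. Pictures are saved under pics/ and viewed, at most 10 in all, crops included, and the job is handed in when it is done.

```bash
ls; mkdir -p pics; cat > h.py <<'E'
import numpy as np, cv2
from station import ctrl, get_state, vision, ticket, models
from scipy.spatial.transform import Rotation as Ro
def rot(q): return Ro.from_quat([q[1],q[2],q[3],q[0]]).as_matrix()
def cloud(name):
    s=get_state(); im,d=vision.grab_frame(name); c=vision.camera_info(name)
    K=c["mtx"]; v,u=np.mgrid[0:400,0:640]
    P=np.stack([(u-K[0][2])/K[0][0]*d,(v-K[1][2])/K[1][1]*d,d],-1)
    if name=="wrist":
        H=np.array(c["hand_eye"]); P=P@H[:3,:3].T+H[:3,3]
        P=P@rot(s["eef_rot"]).T+np.array(s["tcp_pos"])
    else: P=(P-np.array(c["t"]))@np.array(c["R"])
    P[d<=0]=np.nan
    return im,P
E
python3 - <<'E'
from h import *
out=[]
for n in ("scene","top"):
    im,P=cloud(n); cv2.imwrite(f"pics/{n}.png",im)
    for t in ("cap","tub","collar","spout_tip","spare_lid","jar","bottle"):
        for r in models.masks_of(n,t)[:4]:
            p=P[r["mask"]]; p=p[np.isfinite(p[:,0])]
            print(n,t,round(r["p"],2),np.round(r["point"]),np.round(np.median(p,0),3),"ext",np.round(np.percentile(p,2,axis=0),3),np.round(np.percentile(p,98,axis=0),3)) if len(p) else print(n,t,'nodepth')
s=get_state(); print(s["time"],s["eef_rot"],s["tcp_pos"],ctrl.pinch_z,s["contact_force"])
E
```

```text
pics
scene cap 0.59 [246. 184.] [ 0.435 -0.113  0.028] ext [ 0.407 -0.13  -0.001] [ 0.449 -0.09   0.033]
scene tub 0.94 [415. 249.] [ 0.836 -0.022  0.121] ext [ 0.779 -0.053  0.012] [0.877 0.045 0.16 ]
scene tub 0.68 [297. 183.] [ 0.563 -0.071  0.12 ] ext [ 0.497 -0.105  0.012] [ 0.594 -0.01   0.16 ]
scene tub 0.64 [197. 302.] [ 0.648 -0.373  0.121] ext [ 0.582 -0.417  0.016] [ 0.679 -0.319  0.161]
scene tub 0.61 [279. 256.] [ 0.669 -0.216  0.121] ext [ 0.605 -0.254  0.015] [ 0.703 -0.157  0.161]
scene collar 0.8 [199. 294.] [ 0.641 -0.372  0.136] ext [ 0.617 -0.388  0.123] [ 0.649 -0.346  0.139]
scene collar 0.78 [338. 293.] [ 0.812 -0.196  0.136] ext [ 0.781 -0.207  0.122] [ 0.823 -0.168  0.139]
scene collar 0.53 [297. 168.] [ 0.554 -0.063  0.135] ext [ 0.525 -0.076  0.12 ] [ 0.564 -0.033  0.139]
scene collar 0.48 [277. 242.] [ 0.662 -0.214  0.136] ext [ 0.636 -0.225  0.122] [ 0.672 -0.183  0.14 ]
scene spout_tip 0.79 [413. 249.] [ 0.837 -0.022  0.121] ext [ 0.779 -0.053  0.012] [0.877 0.044 0.16 ]
scene spout_tip 0.72 [199. 302.] [ 0.648 -0.373  0.121] ext [ 0.58  -0.416  0.017] [
[... 1258 characters left out ...]
2 ] ext [ 0.774 -0.048  0.03 ] [0.873 0.048 0.16 ]
top spout_tip 0.97 [315. 230.] [ 0.543 -0.051  0.12 ] ext [ 0.493 -0.101 -0.001] [ 0.591 -0.001  0.16 ]
top spout_tip 0.87 [382. 181.] [ 0.648 -0.194  0.12 ] ext [ 0.603 -0.249  0.042] [ 0.698 -0.15   0.16 ]
top spout_tip 0.86 [453. 196.] [ 0.626 -0.35   0.12 ] ext [ 0.577 -0.414 -0.   ] [ 0.676 -0.313  0.159]
top spare_lid 0.81 [263. 265.] [0.458 0.086 0.014] ext [0.429 0.057 0.008] [0.485 0.113 0.017]
top bottle 0.88 [288. 164.] [0.69  0.024 0.115] ext [0.669 0.002 0.025] [0.721 0.052 0.17 ]
0.8 [-7.04537374e-06  1.55759406e-01  9.87795023e-01 -7.27283705e-06] [0.192334   0.59465788 0.23128401] -0.0187 [ 1.26546657  0.44000079 -0.33427543]
```

View pics/scene.png

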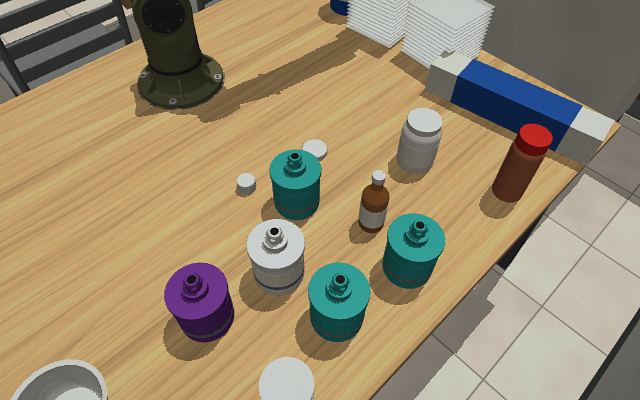

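View pics/top.png

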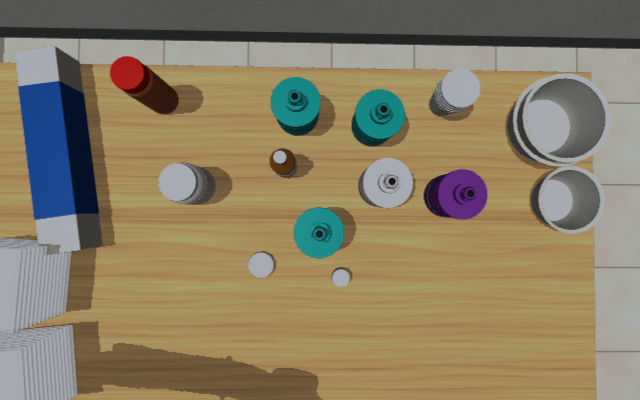

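Candidates: the tub-like things in the top picture are turquoise (296,104), (380,116), (319,232), purple (460,195), and white (387,183). Only (387,183) is white, so it is the tub. Of the small white discs, (341,277) is 43 mm wide and 30 mm high, so it is the cap. (262,265) is wider and 16 mm high, so it is the spare lid. I'll measure these and confirm in a crop.

```bash
cat >> h.py <<'E'
from scipy.optimize import least_squares
def circ(P,c0,r,zlo,zhi,sr):
    "centre of the disc/ring in z band near c0: minimum enclosing circle"
    m=(P[...,2]>zlo)&(P[...,2]<zhi)&(np.hypot(P[...,0]-c0[0],P[...,1]-c0[1])<sr)
    p=P[m].astype(np.float32)
    (x,y),rr=cv2.minEnclosingCircle(p[:,:2].copy()); return np.array([x,y]),rr,len(p),np.median(p[:,2])
E
python3 - <<'E'
from h import *
im,P=cloud("top")
print("cap",circ(P,(.427,-.108),.0215,.024,.036,.04))
print("lid",circ(P,(.458,.086),.032,.011,.022,.05))
print("tub lid",circ(P,(.653,-.202),.055,.115,.127,.075))
print("collar",circ(P,(.653,-.202),.0225,.131,.141,.04))
print("tip",circ(P,(.653,-.202),.014,.153,.166,.03))
H=np.array(vision.camera_info("wrist")["hand_eye"]);print(np.round(H,3))
c=cv2.resize(im[140:300,240:450],None,fx=3.5,fy=3.5,interpolation=cv2.INTER_CUBIC);cv2.imwrite("pics/crop1.png",c)
a=np.deg2rad(116)  # tool y direction in xy
for k in (a,a+np.pi):
    y=np.array([np.cos(k),np.sin(k),0]);z=np.array([0,0,-1.]);x=np.cross(y,z)
    q=Ro.from_matrix(np.stack([x,y,z],1)).as_quat();q=[q[3],*q[:3]]
    for p in ([.427,-.108,.25],[.427,-.108,.0],[.653,-.2,.25],[.653,-.2,.13]): print(np.round(q,4),p,ctrl.ik(p,q))
E
```

```text
cap (array([ 0.4288235 , -0.10724602]), 0.021457578986883163, 245, np.float32(0.028270375))
lid (array([0.45653433, 0.08569116]), 0.03168627992272377, 517, np.float32(0.01417696))
tub lid (array([ 0.65129095, -0.2014682 ]), 0.055140573531389236, 1623, np.float32(0.12008751))
collar (array([ 0.65182471, -0.2014806 ]), 0.022940920665860176, 175, np.float32(0.13505903))
tip (array([ 0.65121144, -0.20099066]), 0.014311588369309902, 141, np.float32(0.15874392))
[[-0.    -0.962 -0.272  0.07 ]
 [ 1.    -0.    -0.001  0.001]
 [ 0.001 -0.272  0.962 -0.142]
 [ 0.     0.     0.     1.   ]]
[ 0.     -0.225   0.9744  0.    ] [0.427, -0.108, 0.25] [-0.07458738  0.21007109  0.33031014  1.92793952 -0.07964979  1.01605522
  2.31556201]
[ 0.     -0.225   0.9744  0.    ] [0.427, -0.108, 0.0] [ 0.3320538   0.59723698 -0.20477075  2.23625763  0.35286763  0.33724487
  1.85208595]
[ 0.     -0.225   0.9744  0.    ] [0.653, -0.2, 0.25] [ 0.19485695  0.58792325  0.12389587  1.29826721 -0.07205938  1.25970615
  2.34478596]
[ 0.     -0.225   0.9744  0.    ] [0.653, -0.2, 0.13] [ 0.29627048  0.67439799 -0.06260929  1.46566833  0.04635832  1.00297017
  2.2469802 ]
[0.     0.9744 0.225  0.    ] [0.427, -0.108, 0.25] [-0.37191731  0.25243322  0.72116281  1.93092933 -0.19383245  1.02771427
 -0.68260372]
[0.     0.9744 0.225  0.    ] [0.427, -0.108, 0.0] [ 0.08190442  0.6022512   0.16255467  2.23915573 -0.29628963  0.31941172
 -0.61866756]
[0.     0.9744 0.225  0.    ] [0.653, -0.2, 0.25] [-0.05513254  0.65156657  0.62249308  1.30228452 -0.37535454  1.30354491
 -0.5498984 ]
[0.     0.9744 0.225  0.    ] [0.653, -0.2, 0.13] [-0.04935591  0.74510505  0.58750994  1.47102242 -0.4452467   1.06061494
 -0.48221318]
```

View pics/crop1.png

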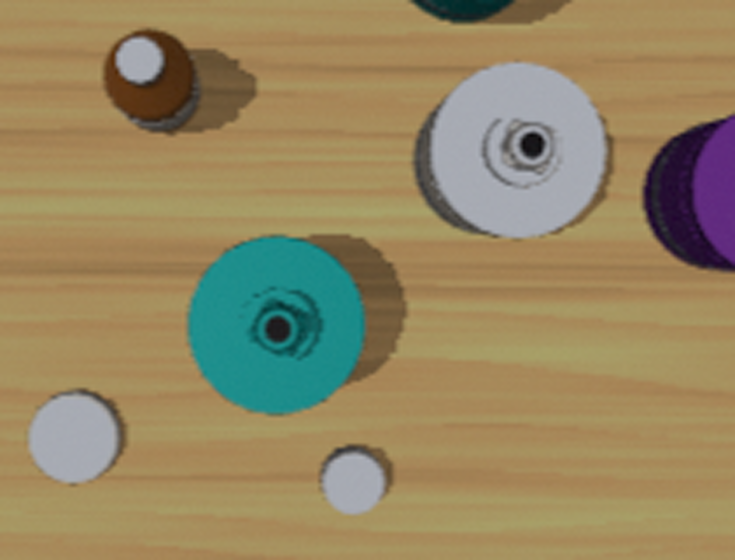

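```bash
cat >> h.py <<'E'
Q=[0,-0.22495,0.97437,0]
E
python3 - <<'E'
from h import *
ctrl.movep([.651,-.201,.33],Q); ctrl.pause(.2)
im,P=cloud("wrist"); cv2.imwrite("pics/w1.png",im)
for a in ((.055,.115,.127,.075),(.0225,.131,.141,.04),(.014,.153,.166,.03)): print(circ(P,(.651,-.201),*a))
print(get_state()["time"],get_state()["tcp_pos"],get_state()["contact_force"])
ctrl.movep([.4285,-.1075,.2],Q); ctrl.pause(.2)
im,P2=cloud("wrist"); cv2.imwrite("pics/w2.png",im)
print(circ(P2,(.4285,-.1075),.0215,.024,.036,.04))
s=get_state();print(s["time"],s["tcp_pos"],s["contact_force"],s["width"],ctrl.pinch_z)
cv2.imwrite("pics/w12.png",np.hstack([cv2.imread("pics/w1.png")[:, 120:520],im[:,120:520]]))
E
```

```text
(array([ 0.65094054, -0.2021209 ]), 0.055052559822797775, 6189, np.float32(0.1213618))
(array([ 0.65100163, -0.20204212]), 0.02264995314180851, 687, np.float32(0.13634461))
(array([ 0.6508745 , -0.20222339]), 0.016176337376236916, 639, np.float32(0.16023676))
4.325 [ 0.65110349 -0.20061076  0.32995911] [-7.43183850e-04 -2.50886548e-01 -9.56531608e-01]
(array([ 0.42816496, -0.10793258]), 0.021622713655233383, 1438, np.float32(0.029368468))
5.6417 [ 0.42941573 -0.10786882  0.20011137] [ 0.75917202 -0.01584821  0.5247514 ] 0.0852274177147697 -0.0187
```

View pics/w12.png

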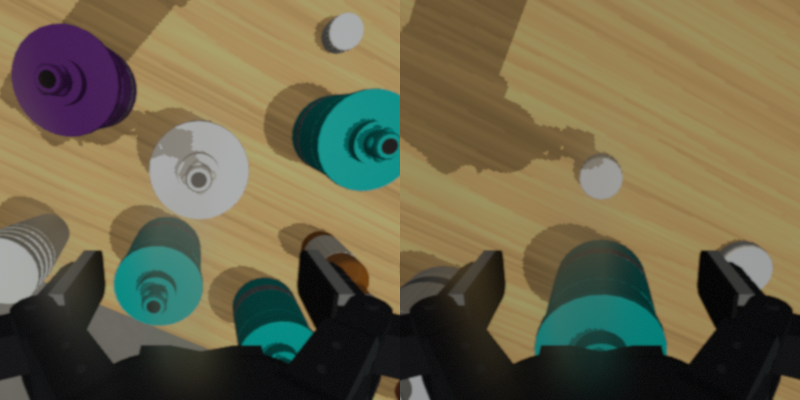

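```bash
python3 - <<'E'
from h import *
ctrl.movel([.428,-.108,.06],max_speed=.12)
ctrl.movel([.428,-.108,.001],max_speed=.06); ctrl.pause(.2)
s=get_state();print(s["time"],s["tcp_pos"],s["contact_force"])
ctrl.close_gripper(force=80); ctrl.pause(.3)
s=get_state();print(s["time"],s["tcp_pos"],s["contact_force"],s["width"],s["gripper_force"],ctrl.pinch_z)
im,P=cloud("wrist"); cv2.imwrite("pics/w3.png",im)
print(circ(P,(.428,-.108),.0215,.024,.036,.035))
E
```

```text
8.2917 [ 0.42820396 -0.10801873  0.00130605] [ 0.09178976 -0.11186846 -0.23670035]
9.0667 [ 0.42803726 -0.10798789  0.00144848] [-1.39417075  0.38667566  7.42758128] 0.04127467564356115 80.05518144287635 -0.0187
(array([ 0.42117509, -0.11068487]), 0.033617813140153885, 9376, np.float32(0.02932322))
```

View pics/w3.png

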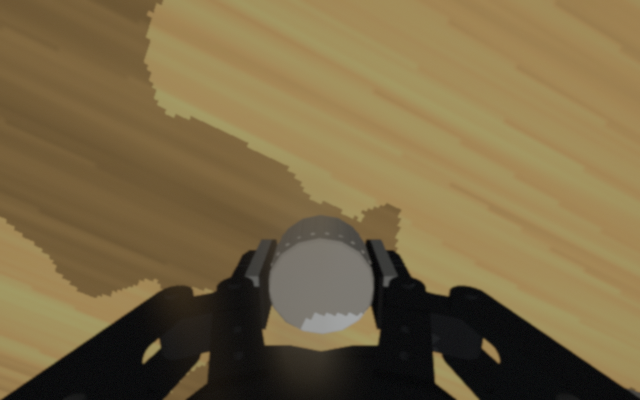

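```bash
python3 - <<'E'
from h import *
ctrl.movel([.428,-.108,.24],max_speed=.15)
ctrl.movel([.651,-.202,.24],max_speed=.15)
ctrl.movel([.651,-.202,.178],max_speed=.08); ctrl.pause(.4)
s=get_state();print(s["time"],s["tcp_pos"],s["contact_force"],s["width"],s["gripper_force"])
im,P=cloud("wrist"); cv2.imwrite("pics/w4a.png",im)
m=(P[...,2]>.2)&(P[...,2]<.215)&(np.hypot(P[...,0]-.651,P[...,1]+.202)<.03)
print(np.nanmedian(P[285,300:340],0))
im2,_=cloud("scene"); c=cv2.resize(im2[190:310,210:340],None,fx=3.33,fy=3.33,interpolation=cv2.INTER_CUBIC)
cv2.imwrite("pics/w4.png",np.hstack([im[:,140:500],c[:400,:430]]))
E
```

```text
13.95 [ 0.6510609  -0.2020205   0.17822915] [-0.20050258 -0.34785909  0.35285373] 0.04121148871230484 80.69243201200152
[ 0.6492629  -0.20178919  0.20602832]
```

View pics/w4.png

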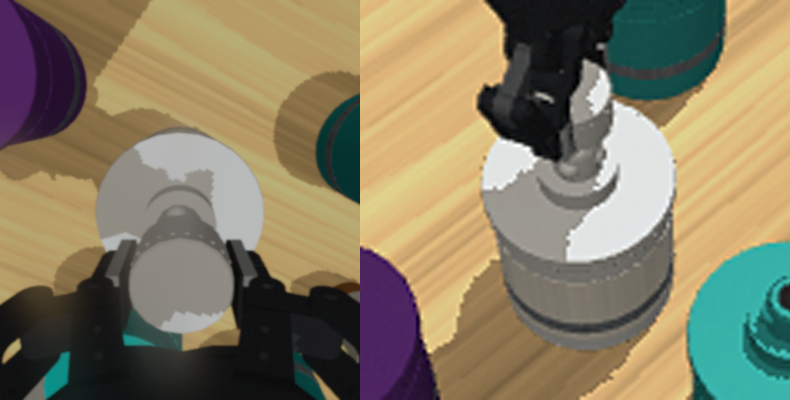

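```bash
python3 - <<'E'
from h import *
def st(l):
    s=get_state();f=np.array(s["contact_force"]);print(l,round(s["time"],2),np.round(s["tcp_pos"],4),np.round(f,1),np.round(s["wrist_torque"],2),round(s["width"],4));return f,s
ctrl.movel([.651,-.202,.158],max_speed=.05); f,s=st("a")
z=.158
while z>.1455:
    if abs(f[2])>20 or np.hypot(*f[:2])>8: print("stop"); break
    z-=.0015; ctrl.movel([.651,-.202,z],max_speed=.02); f,s=st(round(z,4))
E
```

```text
a 14.6 [ 0.6509 -0.202   0.1577] [-0.4  0.3  0.3] [-0.01 -0.01 -0.02] 0.041
0.1565 14.85 [ 0.6511 -0.202   0.1567] [0.1 0.6 0.7] [0.   0.02 0.01] 0.0413
0.155 15.1 [ 0.651 -0.202  0.155] [ 1.  -0.5  0.6] [0.   0.05 0.04] 0.0414
0.1535 15.35 [ 0.651  -0.202   0.1534] [ 0.1 -0.5 -0.9] [ 0.03  0.   -0.06] 0.0414
0.152 15.6 [ 0.6512 -0.2023  0.1521] [ 0.  -0.7  0. ] [-0.23 -0.18 -0.01] 0.0413
0.1505 15.85 [ 0.6513 -0.2026  0.1509] [ 1.4 -1.2  2.3] [-0.44 -0.21 -0.01] 0.0412
0.149 16.1 [ 0.6515 -0.2025  0.1498] [ 1.3 -2.3  4.9] [-0.46 -0.2  -0.02] 0.0413
0.1475 16.35 [ 0.6515 -0.2025  0.1483] [ 1.3 -3.1  4.7] [-0.45 -0.17 -0.04] 0.0414
0.146 16.6 [ 0.6516 -0.2025  0.1468] [ 1.4 -2.7  5.8] [-0.5  -0.24 -0.08] 0.0412
0.1445 16.85 [ 0.6513 -0.2023  0.1446] [ 2.1 -2.7  2.6] [-0.54 -0.45 -0.02] 0.0415
```

```bash
python3 - <<'E'
from h import *
im,P=cloud("wrist"); s=get_state()
for r in (255,270,285,300,315): print(r,np.nanmedian(P[r,310:330],0).round(4), np.nanmedian(P[r,285:295],0).round(4),np.nanmedian(P[r,350:360],0).round(4))
print(s["tcp_pos"])
im2,_=cloud("scene"); c=cv2.resize(im2[190:310,210:340],None,fx=3.33,fy=3.33,interpolation=cv2.INTER_CUBIC)
cv2.imwrite("pics/w5.png",np.hstack([im[:,140:500],c[:400,:430]]))
E
```

```text
255 [ 0.6379 -0.2077  0.1724] [ 0.6427 -0.2182  0.1721] [ 0.6317 -0.1958  0.1724]
270 [ 0.6435 -0.205   0.1723] [ 0.6487 -0.2155  0.1724] [ 0.6377 -0.1925  0.1722]
285 [ 0.6493 -0.2021  0.1725] [ 0.6543 -0.2128  0.1727] [ 0.6433 -0.1896  0.1724]
300 [ 0.6553 -0.1992  0.1724] [ 0.6606 -0.21    0.1724] [ 0.6494 -0.1863  0.1722]
315 [ 0.6614 -0.1962  0.1724] [ 0.6672 -0.2071  0.1727] [ 0.6556 -0.1834  0.1722]
[ 0.65125268 -0.2023041   0.1445384 ]
```

View pics/w5.png

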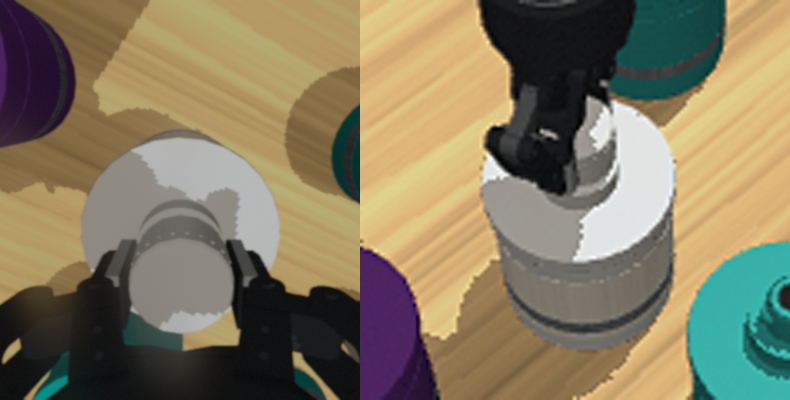

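The cap is level and has not slipped: its top is at 0.173 m, about 6 mm above home. The force fell from 5.8 to 2.6 N, so the click seems to be passed. I'll keep pressing down to the collar.

```bash
python3 - <<'E'
from h import *
def st(l):
    s=get_state();f=np.array(s["contact_force"]);print(l,round(s["time"],2),np.round(s["tcp_pos"],4),np.round(f,1),np.round(s["wrist_torque"],2),round(s["width"],4));return f,s
ctrl.close_gripper(force=110)
z=.1445
while z>.1315:
    z-=.001; ctrl.movel([.651,-.202,z],max_speed=.02); f,s=st(round(z,4))
    if f[2]>22 or np.hypot(*f[:2])>10: print("stop"); break
ctrl.pause(.4); st("end")
im,P=cloud("wrist"); print(P[270:301:15,320].round(4))
E
```

```text
0.1435 17.42 [ 0.6507 -0.2018  0.143 ] [ 1.7 -2.5 -1.4] [-0.58 -0.33 -0.02] 0.0404
0.1425 17.67 [ 0.6507 -0.2017  0.142 ] [ 0.9 -2.5 -3.5] [-0.48 -0.3   0.  ] 0.0407
0.1415 17.92 [ 0.6507 -0.2017  0.141 ] [ 1.3 -1.8 -4.1] [-0.48 -0.22  0.01] 0.0407
0.1405 18.17 [ 0.6507 -0.2018  0.1402] [ 1.7 -1.  -4.2] [-0.36 -0.16  0.01] 0.0408
0.1395 18.42 [ 0.651  -0.2019  0.1396] [ 0.3 -2.4 -2. ] [-0.34 -0.14  0.  ] 0.0408
0.1385 18.67 [ 0.6512 -0.2019  0.1388] [ 0.4 -2.1  0.6] [-0.24 -0.07 -0.04] 0.0406
0.1375 18.92 [ 0.6512 -0.2019  0.1387] [-1.6  0.1  5.6] [-0.04  0.43 -0.06] 0.0411
0.1365 19.17 [ 0.6512 -0.2019  0.1387] [-2.9  1.1 12. ] [ 0.16  0.83 -0.02] 0.0411
0.1355 19.42 [ 0.6512 -0.2019  0.1386] [-6.1  1.3 17. ] [ 0.34  1.31 -0.  ] 0.0405
0.1345 19.67 [ 0.6513 -0.2019  0.1386] [-8.2  2.1 23.1] [0.61 1.8  0.03] 0.0408
stop
end 20.07 [ 0.6513 -0.2019  0.1386] [-7.6  3.7 22.7] [ 0.6   1.73 -0.01] 0.0411
[[ 0.643  -0.2046  0.167 ]
 [ 0.6497 -0.2013  0.1655]
 [ 0.6555 -0.1985  0.166 ]]
```

```bash
python3 - <<'E'
from h import *
im,P=cloud("top"); print(circ(P,(.651,-.202),.055,.117,.124,.065))
im2,_=cloud("scene"); cv2.imwrite("pics/w6.png",cv2.resize(im2[190:310,210:340],None,fx=4,fy=4,interpolation=cv2.INTER_CUBIC))
print(get_state()["contact_force"])
E
```

```text
(array([ 0.65143192, -0.20109281]), 0.05470021441578865, 712, np.float32(0.12005553))
[-7.95514087  2.33951879 23.07518051]
```

View pics/w6.png

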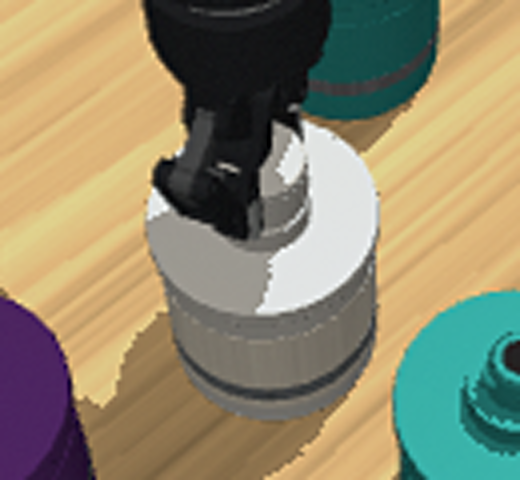

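The cap sits flush on the collar at about (275,225), still gripped. The tub is upright and where it was, and the push holds at 23 N.

```bash
python3 -c "
from station import ticket
print(ticket.close_job())"
```

```text
the job is handed in; nothing more can be done
None
```

The cap is on the white tub's spout, pressed past the click until it sat home on the collar, and I handed the job in with the gripper still holding it down at about 23 N.

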